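Pack a puzzle gift and a coffee gift

TASK

Make up the two gift orders in the open spotted boxes. Puzzle gift, in the box without a divider: push the puzzle carton home into any corner, its long side along one of the box's short end walls, then stand the photo block with its broad face flat up against the carton, then stand the short wide tin in the space left. Coffee gift, in the box with the divider, before or after: set the small mug down gently in the large compartment and put the tall narrow canister in the small one; everything ends upright on the floor of its box and let go, and the large mug and the tape roll stay where they are.

Things in the scene. Friction and masses are not known exactly. Their poses are not given: they have to be found in the camera images.
- plain_box: Open gift-box base without a divider, white card with red spots, fixed to the bench. Outside 118 (x) x 178 (y) x 28 high, walls and floor 4 mm thick, so inside it is 110 x 170 with the floor 4 mm above the bench. Origin: centre of the underside; z up, y along the long side (the short end walls are at y = +-85 to +-89 mm, the long walls at x = +-55 to +-59).
- split_box: Open gift-box base with a card divider, otherwise the same as the other (118 x 178 x 28 outside, walls and floor 4 mm), fixed to the bench. Origin: centre of the underside; y along the long side. The divider runs along x, is 4 mm thick (y = -19 to -15 mm) and its top is 26 mm above the bench. Large compartment: y = -15 to +85; small compartment: y = -85 to -19; both 110 mm in x.
- carton: Puzzle carton, loose, standing: a plain brown card box 80 (x) x 50 (y) x 70 high with a pale jigsaw picture on top. About 0.16 kg. Origin: centre of the underside, z up, x along the long side.
- block: Photo block, loose, standing: a brown MDF slab 60 (x) x 25 (y) x 70 high, one broad face coated white. About 0.09 kg. Origin: centre of the underside, z up, x along its width, y through its thickness.
- tin: Short wide round tin, bare aluminium, closed, 58 diameter x 50 high, loose. About 0.11 kg. Origin: centre of the underside, z up.
- canister: Tall narrow round canister, bare aluminium, closed, 46 diameter x 90 high, loose. About 0.12 kg. Origin: centre of the underside, z up.
- small_mug: Small white espresso mug, loose, standing: 62 diameter x 65 high, open top, wall 4 mm. One handle on its +y side reaches 55 mm from the axis (8 mm thick, between 10 and 56 mm above the mug's foot). About 0.17 kg. Origin: centre of the underside, z up.
- large_mug: Large white mug, 82 diameter x 95 high, handle on its +y side reaching 74 mm from the axis. In neither order: leave it. Origin: centre of the underside.
- tape_roll: Roll of amber heat tape lying flat, 60 diameter x 19 high. In neither order: leave it. Origin: centre of the underside.
Not all that is in view belongs to the job. Leave any yellow look-alike of the tin alone.

How it is judged:
By the outcome, as a careful person would: the job done as asked, in the order asked, and still so for the second after the job is handed in, with the robot touching nothing.
It also fails if it takes over 109 s, if anything falls off the work surface, if the arm or the gripper's body presses on something with over 40 N, if the wrist force passes 120 N, or if a joint passes its speed limit or range.

ROBOT

A 6-joint arm with a two-finger parallel gripper is mounted at the origin on the work surface. World frame = base frame: x ahead of the robot, y to its left, z up, the work surface at z = 0. Lengths are in m, angles in rad, forces in N, time in s.
With the tool pointing down it reaches from about 0.35 to 0.975 m from the base axis. Payload 4.9 kg.
Tool frame: the origin (TCP) lies between the finger pads; the fingertips stand 25 mm ahead of it and the grasp point (between the pads) lies 6 mm ahead of it (manip.tcp_to_tips is the z of the fingertips in the tool frame, in m); z points along the fingers, y is the line along which they close (so a half turn about z gives the same grasp; the last joint's range is limited). The gripper opens to 85 mm and grips with 20 to 120 N. Pads are 22 mm wide; open, the fingers measure 114 mm over their backs; the gripper's body (76 mm by 85 mm) begins 54 mm behind the grasp point. The pads swing forward as they close: fully open they stand 13 mm farther back than shut.
Start: joints at [-1.436, 0.053, 1.613, -0, 1.476, -0.119], TCP at [0.157, -0.605, 0.256] pointing down, gripper open.
Joint ranges: [-3.01, 3.01], [-1.01, 2.22], [0.06, 2.58], [-1.02, 4.17], [0.09, 2.62], [-3.14, 3.14]. Speed limits (rad/s): [2.57, 2.57, 3.14, 3.14, 3.14, 3.14].

INTERFACE

Orientations are given as a unit quaternion [w, x, y, z].
In Python, from plant import manip gives the robot as it stands. The module is installed in compiled form; this text tells all that it offers.
- The arm moves only by the tool arm_command, never from a script. Its argument "moves" is a list of rows, each a list of 3 entries, a list of its own where there are three numbers: the opening, from -1 (shut) to 1 (fully open), then the shift along the tool's x, y, z in units of 0.15 m (1.0 is 0.15 m), then the turn about the tool's z in units of 2 pi rad (1.0 is 2 pi rad). A call has 1 to 20 rows; each row is the pose to reach, as a shift and turn from the pose commanded when the call began, along the tool's axes at that moment, turning the shorter way round; what a row does not reach only later rows make up. A row lasts 1/12 s, in which the tool goes at most 41.7 mm and 7.16 degrees, less where a joint would pass 70% of its speed; a pose out of reach is approached as far as the arm can. A call with a number of a shift or a turn outside -1 to 1 is refused whole. A call with a gripper value outside its range is refused whole. The fingers move at their own pace and stop on an object; the grip force is fixed at half the most. Time passes only in rows, so rows that repeat a pose let the fingers close. It gives the time, the measured TCP pose, the force, the opening and the grip force at its end, in the units of the state.
- manip.state(): the state, without advancing time (a new reading comes with each control period).
- manip.grab_frame(name): name is "side" or "top"; returns a dict with "frame" (384x512x3 uint8, red, green, blue), "fx", "fy", "cx", "cy" (pixels), "R" (3x3) and "t" (3): a world point X has camera coordinates R X + t. Camera axes: x right, y down, z forward; pixel columns grow to the right and rows downward; lengths in m; the calibration is good to about 2 mm. A picture is of the moment at which its call begins. There is no depth.
- manip.job_done(): hands the job in; it is judged then, once.
Trained networks look in a picture, given as the dict that the camera call returned (one of the last four; its "shot" number tells which), for a name from the list of things; names that differ only in an ending like _2 or _b are one class to them, and where a whole thing is asked for, a point or a joint stands for the part that bears it (a point fixed in the world has none). Each returns a list of dicts, best first, with "confidence" (0 to 1); they miss things now and then, are a little off and sometimes report something else, mostly with a low value. They report only what shows in the picture. A call takes as long as a camera call. They do not tell look-alikes from the thing itself.
- manip.search_frame(picture, target): "extent" ([left, top, right, bottom] in pixels, round what is visible of it).
The state is a dict: "time": time; "joint_pos": joint angles; "joint_vel": joint speeds; "joint_efforts": joint torques, N m; "tool_pos": TCP position; "tool_rot": TCP orientation; "contact_force": force on the tool from outside, world axes, zero at the start; "ft_torque": the same for the moment, N m; "gripper_width": opening from 0.0 (shut) to 1.0 (fully open); "grasp_force": force on a finger pad.
Only numpy, scipy, OpenCV 4.12 (cv2) and the standard library are available. Lean on these libraries where they do the work, as an engineer would, in place of code of your own. Each camera call takes 0.05 s, during which the arm holds its last target. There are 200 camera calls.

## Working session

There is one attempt and no reset: what is moved stays moved. The work goes in short steps, Python scripts to look and compute and a tool call to move; the robot and the scene stay as the last step left them, time stands still between calls to the robot, and variables do not carry over. Pictures are saved under pics/ and viewed, at most 14 in all, crops included, and the job is handed in when it is done.

Besides the shell and the picture viewer there is one more tool, called after "Call:" in YAML: its name, and indented under it one key for each argument. arm_command: Moves the arm, as the interface text tells. Shifts and turns lie within -1 to 1; 1 stands for 0.15 m of shift or 2 pi rad of turn. Its arguments: {"type":"object","properties":{"moves":{"type":"array"}},"required":["moves"]}

```bash
mkdir -p pics; cat > h.py <<'E'
import numpy as np, cv2
from plant import manip
def ray(p,u,v):
    R=np.array(p["R"]);t=np.array(p["t"])
    d=R.T@np.array([(u-p["cx"])/p["fx"],(v-p["cy"])/p["fy"],1.]);return -R.T@t,d
def atz(p,u,v,z):
    c,d=ray(p,u,v);return c+d*(z-c[2])/d[2]
def proj(p,X):
    q=np.array(p["R"])@np.array(X)+np.array(p["t"]);return np.array([p["fx"]*q[0]/q[2]+p["cx"],p["fy"]*q[1]/q[2]+p["cy"]])
def save(p,n,crop=None,s=1):
    f=p["frame"][:,:,::-1]
    if crop: f=f[crop[1]:crop[3],crop[0]:crop[2]]
    cv2.imwrite(n,cv2.resize(f,None,fx=s,fy=s,interpolation=cv2.INTER_CUBIC))
E
python3 - <<'E'
from h import *
s=manip.state();print({k:np.round(v,3).tolist() for k,v in s.items()}, manip.tcp_to_tips)
for c in["top","side"]:
    p=manip.grab_frame(c);save(p,f"pics/{c}0.png",s=1.5);np.save(f"{c}0.npy",p,allow_pickle=True)
    C=-np.array(p["R"]).T@np.array(p["t"]);print(c,C,np.round(p["R"],3).tolist(),p["fx"])
    for n in "plain_box split_box carton block tin canister small_mug large_mug tape_roll".split():
        for d in manip.search_frame(p,n)[:3]: print(n,np.round(d["extent"]).tolist(),round(d["confidence"],2))
E
```

```text
{'time': 0.0, 'joint_pos': [-1.436, 0.053, 1.614, -0.0, 1.476, -0.119], 'joint_vel': [0.001, -0.002, 0.0, -0.002, -0.002, 0.0], 'joint_efforts': [-0.001, -39.368, -37.018, -0.0, 0.007, 0.0], 'tool_pos': [0.157, -0.604, 0.255], 'tool_rot': [-0.001, 0.992, 0.127, -0.0], 'contact_force': [0.021, 0.022, 0.941], 'ft_torque': [0.068, -0.015, -0.009], 'grasp_force': 0.0, 'gripper_width': 1.001} 0.025
top [0.55310141 0.02099122 0.76806281] [[-0.03, -0.998, 0.048], [-0.997, 0.027, -0.071], [0.07, -0.05, -0.996]] 352.65524926007635
plain_box [342.0, 195.0, 425.0, 258.0] 0.86
split_box [72.0, 216.0, 169.0, 288.0] 0.82
carton [278.0, 255.0, 313.0, 303.0] 0.65
block [205.0, 127.0, 223.0, 162.0] 0.78
tin [275.0, 132.0, 305.0, 162.0] 0.9
tin [266.0, 80.0, 294.0, 112.0] 0.87
canister [198.0, 200.0, 227.0, 225.0] 0.95
small_mug [273.0, 198.0, 313.0, 230.0] 0.74
large_mug [109.0, 123.0, 164.0, 182.0] 0.9
large_mug [198.0, 199.0, 226.0, 224.0] 0.33
large_mug [204.0, 127.0, 226.0, 160.0] 0.24
tape_roll [206.0, 257.0, 238.0, 289.0] 0.74
tape_roll [73.0, 215.0, 171.0, 286.0] 0.53
side [0.44790443 0.65763933 0.68870144] [[-0.966, -0.258, 0.022], [-0.193, 0.661, -0.725], [0.172, -0.705, -0.688]] 363.7136687228085
plain_box [283.0, 125.0, 326.0, 169.0] 0.6
split_box [227.0, 256.0, 322.0, 360.0] 0.82
split_box [252.0, 200.0, 278.0, 234.0] 0.38
carton [314.0, 166.0, 345.0, 207.0] 0.56
block [199.0, 191.0, 223.0, 221.0] 0.67
tin [182.0, 155.0, 206.0, 182.0] 0.89
tin [220.0, 159.0, 244.0, 187.0] 0.73
tin [227.0, 259.0, 321.0, 358.0] 0.41
canister [256.0, 199.0, 272.0, 235.0] 0.91
small_mug [264.0, 163.0, 292.0, 195.0] 0.6
large_mug [171.0, 230.0, 215.0, 282.0] 0.67
tape_roll [304.0, 225.0, 328.0, 246.0] 0.65
```

View pics/top0.png

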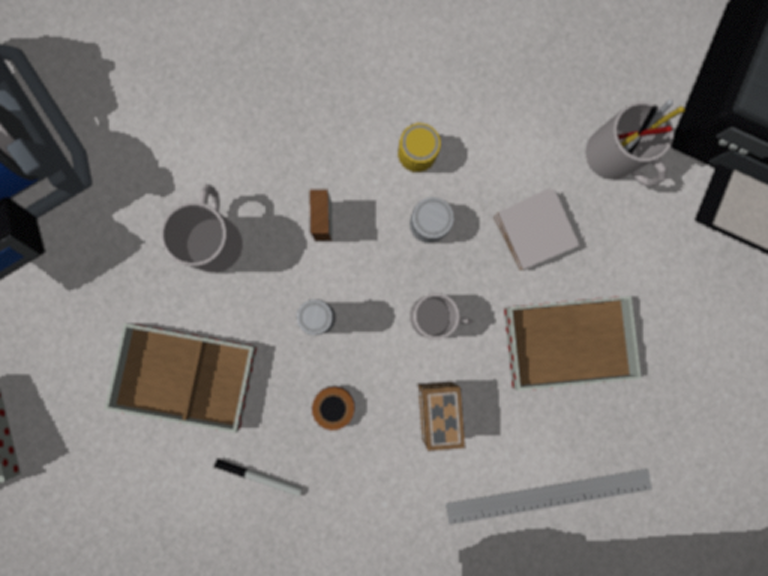

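View pics/side0.png

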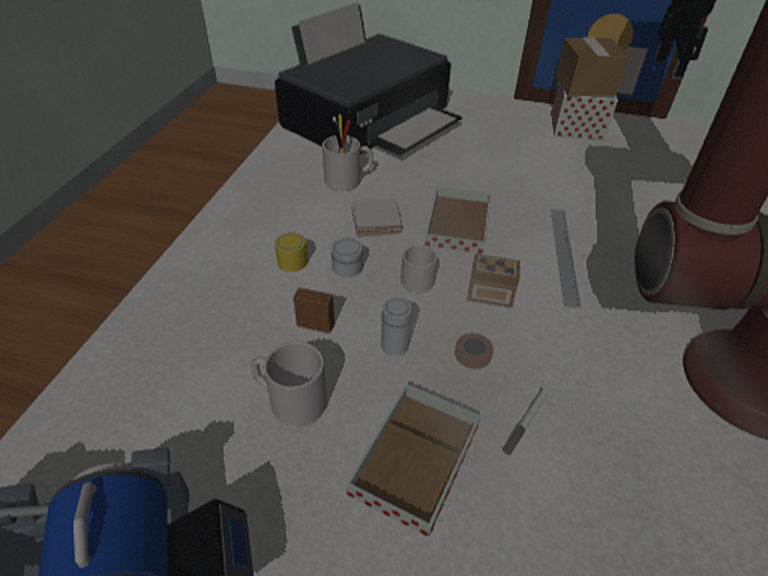

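Candidates (512-px top picture): the tin is the aluminium one at (290,147), not the yellow one at (280,97). The block is (213,144), not the note pad at (358,152). The small mug is (292,211), not the large mug at (131,156) or the pencil cup at (415,95). The canister is (212,211), the carton (296,279), the plain box (382,228) and the split box (125,252). The spotted box at the left edge (0,290) and the one at the back are decor. Next, one close crop to check.

```bash
python3 - <<'E'
from h import *
p=np.load("top0.npy",allow_pickle=True).item()
save(p,"pics/c1.png",(195,120,435,310),3.1)
save(p,"pics/c2.png",(60,205,180,295),6)
E
```

```text
(no output)
```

View pics/c1.png

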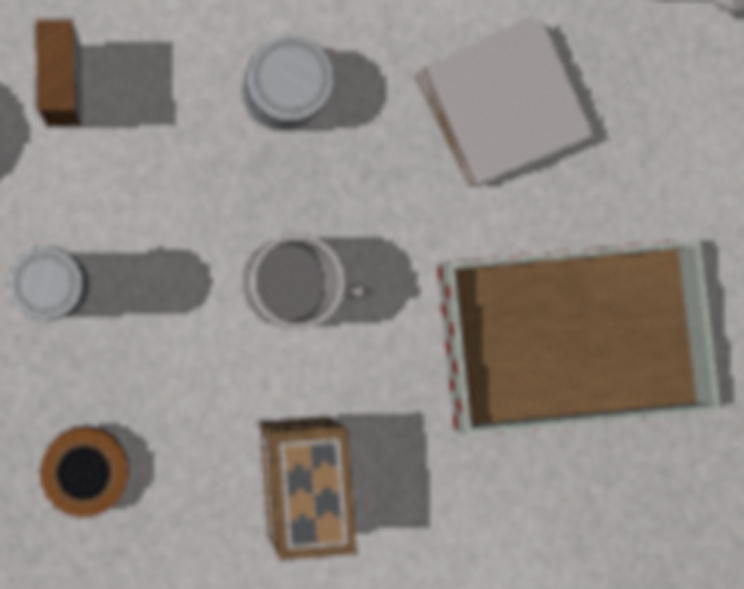

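View pics/c2.png

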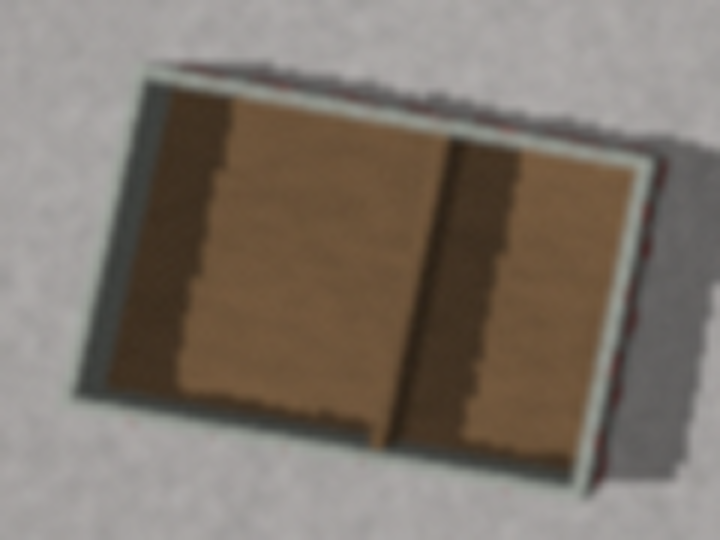

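The crops confirm the choices: bare tin at c1 (290,78), canister (47,283), mug (295,280) with its handle to the right at (360,292). The divider is in the left box, with the small compartment on the right (-y). Next I fit rigid poses to the hand-read corners and overlay them.

```bash
cat > fit.py <<'E'
from h import *
from scipy.optimize import least_squares
p=np.load("top0.npy",allow_pickle=True).item();q=np.load("side0.npy",allow_pickle=True).item()
c1=lambda x,y:np.array([(x+.5)/3.1-.5+195,(y+.5)/3.1-.5+120])
c2=lambda x,y:np.array([(x+.5)/6-.5+60,(y+.5)/6-.5+205])
# corners in order local (+x,+y),(+x,-y),(-x,-y),(-x,+y) with local y ~ world y (image left)
S={"plain":(.118,.178,.028,[c1(451,263),c1(702,241),c1(720,404),c1(469,430)]),
"split":(.118,.178,.028,[c2(145,65),c2(662,157),c2(588,495),c2(73,400)]),
"carton":(.08,.05,.07,[c1(271,435),c1(350,428),c1(356,550),c1(282,558)]),
"block":(.06,.025,.07,[c1(36,22),c1(72,20),c1(76,109),c1(40,111)])}
P={}
def corners(a,lx,ly,z):
    c,s=np.cos(a[2]),np.sin(a[2])
    return [np.array([a[0]+c*x-s*y,a[1]+s*x+c*y,z]) for x,y in((lx/2,ly/2),(lx/2,-ly/2),(-lx/2,-ly/2),(-lx/2,ly/2))]
for n,(lx,ly,z,px) in S.items():
    f=lambda a:np.concatenate([proj(p,X)-u for X,u in zip(corners(a,lx,ly,z),px)])
    m=np.mean([atz(p,*u,z) for u in px],0)
    r=least_squares(f,[m[0],m[1],0]);P[n]=r.x;print(n,np.round(r.x,4),"deg",round(np.degrees(r.x[2]),1),"res",np.round(r.fun,1))
for n,u,z in(("tin",c1(290,78),.05),("canister",c1(48,283),.09),("mug",c1(295,281),.065)):
    P[n]=atz(p,*u,z);print(n,np.round(P[n],4))
h=atz(p,*c1(360,292),.056);d=h-P["mug"];print("handle dir",np.degrees(np.arctan2(d[1],d[0])),np.linalg.norm(d[:2]))
if __name__=="__main__":
  np.save("P.npy",P,allow_pickle=True)
  out=[]
  for im,s,crop in((p,3,(60,120,435,310)),(q,3,(165,120,365,365))):
    I=cv2.resize(im["frame"][:,:,::-1],None,fx=3,fy=3,interpolation=cv2.INTER_CUBIC)
    for n,(lx,ly,z,_) in S.items():
        for zz in(0,z): cv2.polylines(I,[np.int32([(proj(im,X)+.5)*3 for X in corners(P[n],lx,ly,zz)])],True,(0,255,0),1)
    for n,r,z in(("tin",.029,.05),("canister",.023,.09),("mug",.031,.065)):
        for zz in(0,z): cv2.polylines(I,[np.int32([(proj(im,[P[n][0]+r*np.cos(t),P[n][1]+r*np.sin(t),zz])+.5)*3 for t in np.linspace(0,6.28,30)])],True,(0,255,0),1)
    I=I[crop[1]*3:crop[3]*3,crop[0]*3:crop[2]*3];k=min(800/I.shape[1],600/I.shape[0]);out.append(cv2.resize(I,None,fx=k,fy=k))
  cv2.imwrite("pics/o1.png",out[0]);cv2.imwrite("pics/o2.png",out[1])
E
python3 fit.py
```

```text
plain [ 0.5202 -0.2791  0.0597] deg 3.4 res [-0.4 -1.1 -0.1 -1.2  0.8  1.3 -0.3  1. ]
split [ 0.4896  0.27   -0.2148] deg -12.3 res [ 0.1 -0.9  0.1 -0.4  0.7  0.5 -0.9  0.7]
carton [ 0.4279 -0.0816  0.0405] deg 2.3 res [-0.  -1.  -0.4 -0.7  0.9  1.1 -0.5  0.6]
block [0.7048 0.0756 0.0253] deg 1.4 res [-0.5 -0.5  0.4 -0.4  0.6  0.5 -0.5  0.4]
tin [ 0.6975 -0.0781  0.05  ]
canister [0.5648 0.0818 0.09  ]
mug [ 0.5619 -0.0745  0.065 ]
handle dir -100.77986529519468 0.04455687173551815
```

View pics/o2.png

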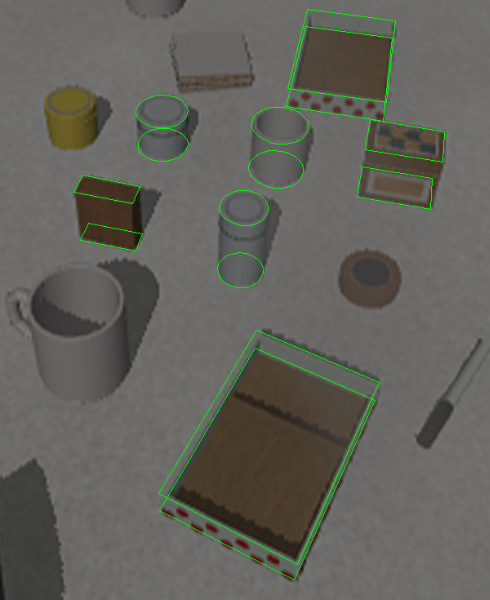

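The side overlay matches all rims and bases to about 1 px, so the poses are good. Next is a helper that converts targets into the units the moves take.

```bash
cat > plan.py <<'E'
from h import *
import sys
from scipy.spatial.transform import Rotation as Ro
def units(x,y,z,ang=None):
    s=manip.state();w=s["tool_rot"];R=Ro.from_quat([w[1],w[2],w[3],w[0]]).as_matrix()
    d=R.T@(np.array([x,y,z])-s["tool_pos"])/.15
    a=np.degrees(np.arctan2(R[1,1],R[0,1]))
    tn=0 if ang is None else -((ang-a+90)%180-90)/360
    print("pos",np.round(s["tool_pos"],4),"yang",round(a,1),"F",np.round(s["contact_force"],1),"w",round(s["gripper_width"]*85,1),"gf",round(s["grasp_force"],1),"t",round(s["time"],2))
    print("shift",np.round(d,3),"turn",round(tn,4),"joints",np.round(s["joint_pos"],2))
if __name__=="__main__": units(*map(float,sys.argv[1:]))
E
python3 plan.py .428 -.0816 .15 92.3
```

```text
pos [ 0.1569 -0.605   0.2563] yang -75.5 F [ 0.4  0.2 -0.2] w 84.9 gf 0.0 t 1.0
shift [ 2.625 -2.923  0.709] turn 0.034 joints [-1.44  0.05  1.61  0.    1.48 -0.12]
```

Call:
arm_command:
  moves:
    - [1,[0.88,-0.97,0.2],0]
    - [1,[0.88,-0.97,0.2],0]
    - [1,[0.88,-0.97,0.2],0]
    - [1,[0.88,-0.97,0.2],0]
    - [1,[0.88,-0.97,0.2],0]
    - [1,[0.88,-0.97,0.2],0]

```text
time: 1.5
tool_pos: [0.2499, -0.4262, 0.2246]
tool_rot: [-0.002, 0.992, 0.129, 0.0]
contact_force: [0.7, -0.0, 0.2]
gripper_width: 0.997
grasp_force: 0.0
```

Call:
arm_command:
  moves:
    - [1,[0.88,-0.97,0.2],0]
    - [1,[0.88,-0.97,0.2],0]
    - [1,[0.88,-0.97,0.2],0]
    - [1,[0.88,-0.97,0.2],0]
    - [1,[0.88,-0.97,0.2],0]
    - [1,[0.88,-0.97,0.2],0]

```text
time: 2.0
tool_pos: [0.3407, -0.2528, 0.1952]
tool_rot: [-0.001, 0.992, 0.129, 0.0]
contact_force: [0.6, -0.6, 0.3]
gripper_width: 0.996
grasp_force: 0.0
```

Call:
arm_command:
  moves:
    - [1,[0.86,-0.97,0.3],0.034]
    - [1,[0.86,-0.97,0.3],0.034]
    - [1,[0.86,-0.97,0.3],0.034]
    - [1,[0.86,-0.97,0.3],0.034]
    - [1,[0.86,-0.97,0.3],0.034]
    - [1,[0.86,-0.97,0.3],0.034]
    - [1,[0.86,-0.97,0.3],0.034]
    - [1,[0.86,-0.97,0.3],0.034]

```text
time: 2.67
tool_pos: [0.428, -0.0843, 0.1516]
tool_rot: [0.0, 1.0, 0.02, 0.0]
contact_force: [0.1, 0.4, 0.6]
gripper_width: 0.998
grasp_force: 0.0
```

```bash
python3 plan.py .428 -.0816 .06 92.3
```

```text
pos [ 0.428  -0.0843  0.1516] yang -87.7 F [0.1 0.4 0.6] w 84.8 gf 0.0 t 2.67
shift [ 0.001 -0.018  0.611] turn 0.0001 joints [-0.36 -0.34  2.14 -0.    1.34  1.17]
```

Descend, close, and lift.

Call:
arm_command:
  moves:
    - [1,[0,-0.02,0.3],0]
    - [1,[0,-0.02,0.5],0]
    - [1,[0,-0.02,0.61],0]
    - [1,[0,-0.02,0.61],0]
    - [0.2,[0,-0.02,0.61],0]
    - [0.0,[0,-0.02,0.61],0]
    - [-0.2,[0,-0.02,0.61],0]
    - [-0.4,[0,-0.02,0.61],0]
    - [-0.4,[0,-0.02,0.61],0]
    - [-0.4,[0,-0.02,0.61],0]
    - [-0.4,[0,-0.02,0.61],0]
    - [-0.4,[0,-0.02,0.61],0]

```text
time: 3.67
tool_pos: [0.4296, -0.0819, 0.0625]
tool_rot: [0.001, 1.0, 0.02, 0.002]
contact_force: [-1.3, -0.7, 6.4]
gripper_width: 0.578
grasp_force: 63.5
```

```bash
python3 plan.py .428 -.0816 .12 92.3
```

```text
pos [ 0.4296 -0.0819  0.0625] yang -87.7 F [-1.3 -0.7  6.4] w 49.2 gf 63.5 t 3.67
shift [-0.009 -0.001 -0.384] turn -0.0 joints [-0.36 -0.2   2.2  -0.    1.14  1.17]
```

```bash
cat > box.py <<'E'
import sys;from plan import *
P=np.load("P.npy",allow_pickle=True).item()
b,x,y,z,a=sys.argv[1],*map(float,sys.argv[2:6])
c,s=np.cos(P[b][2]),np.sin(P[b][2]);X=P[b][0]+c*x-s*y;Y=P[b][1]+s*x+c*y
print("world",round(X,4),round(Y,4));units(X,Y,z,a+np.degrees(P[b][2]))
E
python3 box.py plain -.010 -.055 .13 90
```

```text
world 0.5135 -0.3346
pos [ 0.4296 -0.0819  0.0625] yang -87.7 F [-1.3 -0.7  6.4] w 49.2 gf 63.5 t 3.67
shift [ 0.493  1.707 -0.443] turn -0.0031 joints [-0.36 -0.2   2.2  -0.    1.14  1.17]
```

Call:
arm_command:
  moves:
    - [-0.4,[0,0,-0.2],0]
    - [-0.4,[0,0,-0.44],0]
    - [-0.4,[0.1,0.2,-0.44],0]
    - [-0.4,[0.15,0.42,-0.44],0]
    - [-0.4,[0.22,0.65,-0.44],0]
    - [-0.4,[0.25,0.85,-0.44],0]
    - [-0.4,[0.25,0.85,-0.44],0]

```text
time: 4.25
tool_pos: [0.4715, -0.2112, 0.1272]
tool_rot: [0.002, 1.0, 0.018, 0.001]
contact_force: [-0.3, -0.4, -1.6]
gripper_width: 0.577
grasp_force: 63.1
```

Call:
arm_command:
  moves:
    - [-0.4,[0.06,0.2,0],-0.003]
    - [-0.4,[0.12,0.4,0],-0.003]
    - [-0.4,[0.18,0.62,0],-0.003]
    - [-0.4,[0.23,0.8,0],-0.003]
    - [-0.4,[0.24,0.85,0],-0.003]
    - [-0.4,[0.24,0.85,0],-0.003]
    - [-0.4,[0.24,0.85,0],-0.003]

```text
time: 4.83
tool_pos: [0.5109, -0.3317, 0.1254]
tool_rot: [-0.001, 1.0, 0.029, -0.0]
contact_force: [-0.4, 1.4, -2.1]
gripper_width: 0.575
grasp_force: 63.3
```

```bash
python3 box.py plain -.010 -.055 .068 90; python3 - <<'E'
from h import *
a=manip.grab_frame("top");b=manip.grab_frame("side")
I=np.hstack([cv2.resize(a["frame"][150:290,290:440],None,fx=2.6,fy=2.6,interpolation=2),cv2.resize(b["frame"][85:225,250:400],None,fx=2.6,fy=2.6,interpolation=2)])
cv2.imwrite("pics/p1.png",I[:,:,::-1])
E
```

```text
world 0.5135 -0.3346
pos [ 0.5109 -0.3317  0.1254] yang -86.6 F [-0.4  1.4 -2.1] w 48.9 gf 63.3 t 4.83
shift [0.017 0.021 0.383] turn -0.0001 joints [-0.7   0.13  1.76  0.    1.26  0.81]
```

View pics/p1.png

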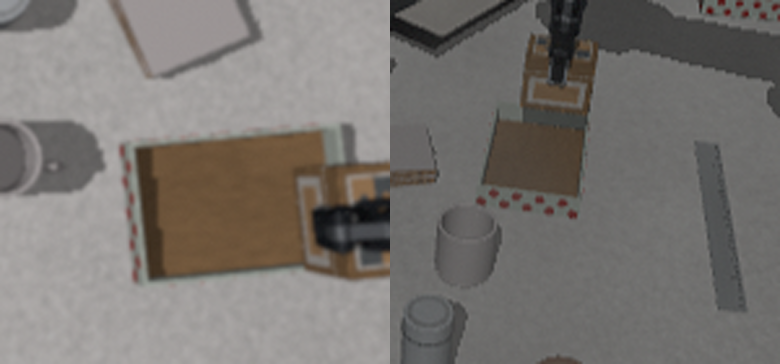

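The carton is held upright over the corner (top view 325-390, 170-270). Lowering it with about 5 mm of wall clearance.

Call:
arm_command:
  moves:
    - [-0.4,[0.02,0.02,0.12],0]
    - [-0.4,[0.02,0.02,0.22],0]
    - [-0.4,[0.02,0.02,0.3],0]
    - [-0.4,[0.02,0.02,0.34],0]
    - [-0.4,[0.02,0.02,0.36],0]
    - [-0.4,[0.02,0.02,0.36],0]
    - [-0.4,[0.02,0.02,0.36],0]

```text
time: 5.52
tool_pos: [0.5147, -0.3354, 0.0724]
tool_rot: [0.0, 1.0, 0.03, 0.0]
contact_force: [0.3, -0.4, -1.0]
gripper_width: 0.58
grasp_force: 63.3
```

```bash
python3 box.py plain -.015 -.060 .0665 90
```

```text
world 0.5088 -0.3399
pos [ 0.5147 -0.3354  0.0724] yang -86.6 F [ 0.3 -0.4 -1. ] w 49.3 gf 63.3 t 5.52
shift [-0.041  0.027  0.039] turn -0.0001 joints [-0.7   0.21  1.77  0.    1.16  0.81]
```

Call:
arm_command:
  moves:
    - [-0.4,[0,0,0.02],0]
    - [-0.4,[0,0.01,0.025],0]
    - [-0.4,[0,0.02,0.025],0]
    - [-0.4,[0,0.025,0.025],0]
    - [-0.4,[0,0.03,0.025],0]
    - [-0.4,[0,0.035,0.025],0]
    - [-0.4,[0,0.035,0.025],0]

```text
time: 6.1
tool_pos: [0.5148, -0.3387, 0.0681]
tool_rot: [-0.002, 1.0, 0.03, -0.0]
contact_force: [-2.1, 8.2, 2.6]
gripper_width: 0.577
grasp_force: 63.7
```

Call:
arm_command:
  moves:
    - [-0.4,[-0.01,0,0],0]
    - [-0.4,[-0.02,0,0],0]
    - [-0.4,[-0.03,0,0],0]
    - [-0.4,[-0.035,0,0],0]
    - [-0.4,[-0.04,0,0],0]
    - [-0.4,[-0.045,0,0],0]
    - [-0.4,[-0.045,0,0],0]

```text
time: 6.68
tool_pos: [0.5091, -0.339, 0.0677]
tool_rot: [-0.002, 1.0, 0.03, 0.001]
contact_force: [4.4, 7.0, -1.4]
gripper_width: 0.577
grasp_force: 63.2
```

Call:
arm_command:
  moves:
    - [-0.4,[-0.01,0,0.01],0]
    - [-0.4,[-0.015,0,0.015],0]
    - [-0.4,[-0.02,0,0.015],0]
    - [-0.4,[-0.02,0,0.02],0]
    - [-0.4,[-0.02,0,0.02],0]

```text
time: 7.1
tool_pos: [0.5088, -0.3391, 0.0675]
tool_rot: [-0.002, 1.0, 0.03, 0.004]
contact_force: [7.6, 12.2, 5.6]
gripper_width: 0.578
grasp_force: 64.3
```

Call:
arm_command:
  moves:
    - [-0.4,[0,0,0.01],0]
    - [-0.4,[0,0,0.02],0]
    - [-0.4,[0,0,0.02],0]
    - [-0.4,[0,0,0.02],0]

```text
time: 7.43
tool_pos: [0.509, -0.3391, 0.0666]
tool_rot: [-0.002, 1.0, 0.03, 0.004]
contact_force: [3.8, 16.2, 16.1]
gripper_width: 0.577
grasp_force: 65.4
```

The carton is on the floor and touching both walls. Release and rise.

Call:
arm_command:
  moves:
    - [-0.1,[0.01,0,0],0]
    - [0.2,[0.01,-0.01,-0.01],0]
    - [0.5,[0.01,-0.01,-0.02],0]
    - [0.6,[0.01,-0.01,-0.02],0]
    - [0.6,[0.01,-0.01,-0.02],0]
    - [0.6,[0.01,-0.01,-0.02],0]
    - [0.6,[0.01,-0.01,-0.25],0]
    - [0.6,[0.01,-0.01,-0.5],0]
    - [0.6,[0.01,-0.01,-0.6],0]
    - [0.6,[0.01,-0.01,-0.6],0]

```text
time: 8.27
tool_pos: [0.5087, -0.3421, 0.1579]
tool_rot: [0.003, 1.0, 0.029, 0.004]
contact_force: [0.8, -0.4, 0.1]
gripper_width: 0.802
grasp_force: 0.0
```

```bash
python3 plan.py .7048 .0756 .15 1.4; python3 - <<'E'
from h import *
a=manip.grab_frame("top");b=manip.grab_frame("side")
I=np.hstack([cv2.resize(a["frame"][150:290,320:470],None,fx=2.6,fy=2.6,interpolation=2),cv2.resize(b["frame"][85:225,250:400],None,fx=2.6,fy=2.6,interpolation=2)])
cv2.imwrite("pics/p2.png",I[:,:,::-1])
E
```

```text
pos [ 0.5087 -0.3421  0.1579] yang -86.6 F [ 0.8 -0.4  0.1] w 68.2 gf 0.0 t 8.27
shift [ 1.467 -2.704  0.044] turn -0.2446 joints [-0.71  0.1   1.73 -0.    1.3   0.8 ]
```

Call:
arm_command:
  moves:
    - [1,[0.49,-0.9,0],0]
    - [1,[0.49,-0.9,0],0]
    - [1,[0.49,-0.9,0],0]
    - [1,[0.49,-0.9,0],0]
    - [1,[0.49,-0.9,0],0]

```text
time: 8.78
tool_pos: [0.5721, -0.1956, 0.1492]
tool_rot: [-0.002, 0.999, 0.032, -0.002]
contact_force: [0.7, -0.2, -0.8]
gripper_width: 1.004
grasp_force: 0.0
```

Call:
arm_command:
  moves:
    - [1,[0.49,-0.9,0],0]
    - [1,[0.49,-0.9,0],0]
    - [1,[0.49,-0.9,0],0]
    - [1,[0.49,-0.9,0],0]
    - [1,[0.49,-0.9,0],0]

```text
time: 9.2
tool_pos: [0.6375, -0.0572, 0.1496]
tool_rot: [-0.001, 0.999, 0.032, -0.001]
contact_force: [-1.2, 0.1, 0.3]
gripper_width: 1.002
grasp_force: 0.0
```

Call:
arm_command:
  moves:
    - [1,[0.49,-0.9,0.04],-0.24]
    - [1,[0.49,-0.9,0.04],-0.245]
    - [1,[0.49,-0.9,0.04],-0.245]
    - [1,[0.49,-0.9,0.04],-0.245]
    - [1,[0.49,-0.9,0.04],-0.245]
    - [1,[0.49,-0.9,0.04],-0.245]
    - [1,[0.49,-0.9,0.04],-0.245]
    - [1,[0.49,-0.9,0.04],-0.245]
    - [1,[0.49,-0.9,0.04],-0.245]
    - [1,[0.49,-0.9,0.04],-0.245]
    - [1,[0.49,-0.9,0.04],-0.245]
    - [1,[0.49,-0.9,0.04],-0.245]
    - [1,[0.49,-0.9,0.04],-0.245]
    - [1,[0.49,-0.9,0.04],-0.245]
    - [1,[0.49,-0.9,0.04],-0.245]

```text
time: 10.45
tool_pos: [0.7018, 0.0765, 0.1441]
tool_rot: [-0.001, 0.698, 0.716, -0.001]
contact_force: [0.2, -0.2, -0.9]
gripper_width: 0.998
grasp_force: 0.0
```

```bash
python3 plan.py .7048 .0756 .06 1.4; python3 - <<'E'
from h import *
a=manip.grab_frame("top");b=manip.grab_frame("side")
I=np.hstack([cv2.resize(a["frame"][150:290,320:470],None,fx=2.6,fy=2.6,interpolation=2),cv2.resize(b["frame"][85:225,250:400],None,fx=2.6,fy=2.6,interpolation=2)])
cv2.imwrite("pics/p2.png",I[:,:,::-1])
E
```

```text
pos [0.7018 0.0765 0.1441] yang 1.5 F [ 0.2 -0.2 -0.9] w 84.9 gf 0.0 t 10.45
shift [-0.006  0.021  0.561] turn 0.0002 joints [ 0.    0.32  1.5  -0.    1.32 -0.02]
```

View pics/p2.png

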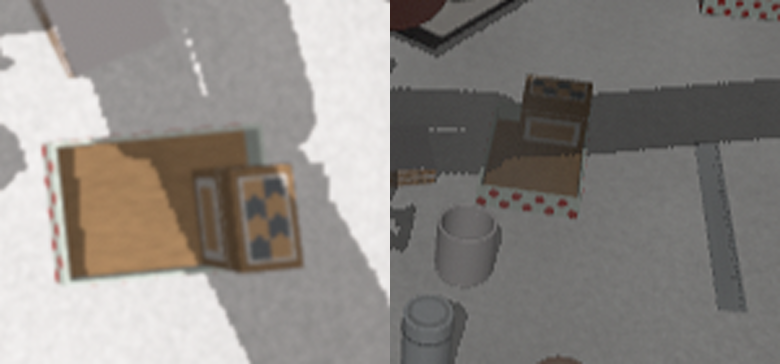

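The carton stands square in the corner (top crop 195-300, 165-270). Now grasping the block.

Call:
arm_command:
  moves:
    - [1,[-0.01,0.02,0.25],0]
    - [1,[-0.01,0.02,0.45],0]
    - [1,[-0.01,0.02,0.56],0]
    - [1,[-0.01,0.02,0.56],0]
    - [1,[-0.01,0.02,0.56],0]
    - [0.4,[-0.01,0.02,0.56],0]
    - [0.2,[-0.01,0.02,0.56],0]
    - [0.0,[-0.01,0.02,0.56],0]
    - [-0.2,[-0.01,0.02,0.56],0]
    - [-0.2,[-0.01,0.02,0.56],0]
    - [-0.2,[-0.01,0.02,0.56],0]
    - [-0.2,[-0.01,0.02,0.56],0]

```text
time: 11.55
tool_pos: [0.7078, 0.0763, 0.0654]
tool_rot: [0.002, 0.697, 0.717, 0.002]
contact_force: [0.9, 1.2, 6.8]
gripper_width: 0.693
grasp_force: 66.5
```

```bash
python3 box.py plain -.012 -.0145 .13 0
```

```text
world 0.5091 -0.2943
pos [0.7078 0.0763 0.0654] yang 1.6 F [0.9 1.2 6.8] w 58.9 gf 66.5 t 11.55
shift [-2.433 -1.39  -0.438] turn -0.0051 joints [ 0.    0.41  1.52  0.    1.2  -0.02]
```

Call:
arm_command:
  moves:
    - [-0.2,[0,0,-0.2],0]
    - [-0.2,[0,0,-0.4],0]
    - [-0.2,[0,0,-0.6],0]
    - [-0.2,[-0.4,-0.23,-0.65],0]
    - [-0.2,[-0.6,-0.35,-0.65],0]
    - [-0.2,[-0.81,-0.46,-0.65],0]
    - [-0.2,[-0.81,-0.46,-0.65],0]

```text
time: 12.13
tool_pos: [0.6381, -0.0507, 0.1601]
tool_rot: [0.0, 0.698, 0.716, -0.001]
contact_force: [0.2, -0.1, -1.1]
gripper_width: 0.69
grasp_force: 65.8
```

Call:
arm_command:
  moves:
    - [-0.2,[-0.22,-0.13,0],0]
    - [-0.2,[-0.44,-0.25,0],0]
    - [-0.2,[-0.66,-0.37,0],0]
    - [-0.2,[-0.81,-0.46,0],0]
    - [-0.2,[-0.81,-0.46,0],0]

```text
time: 12.55
tool_pos: [0.5724, -0.1742, 0.1596]
tool_rot: [0.0, 0.699, 0.715, -0.001]
contact_force: [0.2, -0.1, -0.7]
gripper_width: 0.691
grasp_force: 65.8
```

Call:
arm_command:
  moves:
    - [-0.2,[-0.22,-0.13,0],-0.005]
    - [-0.2,[-0.44,-0.25,0],-0.005]
    - [-0.2,[-0.66,-0.37,0],-0.005]
    - [-0.2,[-0.81,-0.46,0],-0.005]
    - [-0.2,[-0.81,-0.46,0],-0.005]
    - [-0.2,[-0.81,-0.46,0],-0.005]

```text
time: 13.05
tool_pos: [0.5086, -0.2944, 0.1596]
tool_rot: [-0.0, 0.687, 0.727, 0.0]
contact_force: [0.0, 0.8, -1.1]
gripper_width: 0.69
grasp_force: 65.8
```

```bash
python3 box.py plain -.012 -.0125 .08 0
```

```text
world 0.509 -0.2923
pos [ 0.5086 -0.2944  0.1596] yang 3.3 F [ 0.   0.8 -1.1] w 58.6 gf 65.8 t 13.05
shift [0.014 0.003 0.531] turn -0.0005 joints [-0.65  0.04  1.79  0.    1.31 -0.71]
```

Call:
arm_command:
  moves:
    - [-0.2,[0.01,0,0.2],0]
    - [-0.2,[0.01,0,0.35],0]
    - [-0.2,[0.01,0,0.47],0]
    - [-0.2,[0.01,0,0.54],0]
    - [-0.2,[0.01,0,0.56],0]
    - [-0.2,[0.01,0,0.56],0]
    - [-0.2,[0.01,0,0.56],0]

```text
time: 13.63
tool_pos: [0.5098, -0.2923, 0.0767]
tool_rot: [0.001, 0.686, 0.728, 0.0]
contact_force: [-0.4, 0.6, -1.5]
gripper_width: 0.69
grasp_force: 65.9
```

```bash
python3 box.py plain -.012 -.0225 .07 0
```

```text
world 0.5096 -0.3023
pos [ 0.5098 -0.2923  0.0767] yang 3.4 F [-0.4  0.6 -1.5] w 58.7 gf 65.9 t 13.63
shift [-0.066 -0.005  0.045] turn 0.0 joints [-0.65  0.14  1.84  0.    1.16 -0.71]
```

Call:
arm_command:
  moves:
    - [-0.2,[0,0,0.02],0]
    - [-0.2,[-0.01,0,0.03],0]
    - [-0.2,[-0.02,0,0.03],0]
    - [-0.2,[-0.03,0,0.03],0]
    - [-0.2,[-0.04,0,0.03],0]
    - [-0.2,[-0.05,0,0.03],0]
    - [-0.2,[-0.06,0,0.03],0]
    - [-0.2,[-0.06,0,0.03],0]

```text
time: 14.3
tool_pos: [0.5094, -0.3003, 0.0712]
tool_rot: [-0.001, 0.686, 0.728, 0.001]
contact_force: [-0.3, 5.8, 1.7]
gripper_width: 0.69
grasp_force: 66.1
```

Call:
arm_command:
  moves:
    - [-0.2,[-0.01,0,0],0]
    - [-0.2,[-0.01,0,0.01],0]
    - [-0.2,[-0.015,0,0.015],0]
    - [-0.2,[-0.015,0,0.02],0]
    - [-0.2,[-0.015,0,0.02],0]

```text
time: 14.72
tool_pos: [0.5096, -0.3007, 0.0695]
tool_rot: [-0.003, 0.686, 0.728, 0.002]
contact_force: [-3.5, 14.2, 13.1]
gripper_width: 0.691
grasp_force: 67.3
```

Block is against the carton and on the floor. Release and rise.

Call:
arm_command:
  moves:
    - [0.4,[0,0,-0.01],0]
    - [0.65,[0,0,-0.015],0]
    - [0.65,[0,0,-0.015],0]
    - [0.65,[0,0,-0.015],0]
    - [0.65,[0,0,-0.015],0]
    - [0.65,[0,0,-0.25],0]
    - [0.65,[0,0,-0.5],0]
    - [0.65,[0,0,-0.65],0]
    - [0.65,[0,0,-0.65],0]

```text
time: 15.47
tool_pos: [0.5124, -0.3067, 0.173]
tool_rot: [0.007, 0.686, 0.728, 0.0]
contact_force: [1.3, -1.8, 0.8]
gripper_width: 0.824
grasp_force: 0.0
```

```bash
python3 plan.py .6975 -.0781 .15 0
```

```text
pos [ 0.5124 -0.3067  0.173 ] yang 3.4 F [ 1.3 -1.8  0.8] w 70.0 gf 0.0 t 15.47
shift [1.451 1.32  0.152] turn 0.0093 joints [-0.66  0.04  1.76 -0.    1.32 -0.72]
```

Call:
arm_command:
  moves:
    - [1,[0.73,0.66,0],0]
    - [1,[0.73,0.66,0],0]
    - [1,[0.73,0.66,0],0]
    - [1,[0.73,0.66,0],0]
    - [1,[0.73,0.66,0],0]

```text
time: 15.88
tool_pos: [0.6038, -0.1854, 0.1649]
tool_rot: [0.0, 0.684, 0.729, 0.0]
contact_force: [-0.7, -0.1, 0.6]
gripper_width: 1.0
grasp_force: 0.0
```

Call:
arm_command:
  moves:
    - [1,[0.73,0.66,0.1],0.26]
    - [1,[0.73,0.66,0.1],0.26]
    - [1,[0.73,0.66,0.1],0.26]
    - [1,[0.73,0.66,0.1],0.26]
    - [1,[0.73,0.66,0.1],0.26]
    - [1,[0.73,0.66,0.1],0.26]
    - [1,[0.73,0.66,0.1],0.26]
    - [1,[0.73,0.66,0.1],0.26]
    - [1,[0.73,0.66,0.1],0.26]
    - [1,[0.73,0.66,0.1],0.26]
    - [1,[0.73,0.66,0.1],0.26]
    - [1,[0.73,0.66,0.1],0.26]
    - [1,[0.73,0.66,0.1],0.26]
    - [1,[0.73,0.66,0.1],0.26]
    - [1,[0.73,0.66,0.1],0.26]
    - [1,[0.73,0.66,0.1],0.26]

```text
time: 17.22
tool_pos: [0.694, -0.074, 0.1501]
tool_rot: [0.0, 1.0, -0.001, -0.0]
contact_force: [-0.1, 0.4, -0.3]
gripper_width: 1.003
grasp_force: 0.0
```

```bash
python3 plan.py .6975 -.0781 .05 90; python3 - <<'E'
from h import *
a=manip.grab_frame("top");b=manip.grab_frame("side")
I=np.hstack([cv2.resize(a["frame"][150:290,320:470],None,fx=2.6,fy=2.6,interpolation=2),cv2.resize(b["frame"][85:225,250:400],None,fx=2.6,fy=2.6,interpolation=2)])
cv2.imwrite("pics/p3.png",I[:,:,::-1])
E
```

```text
pos [ 0.694  -0.074   0.1501] yang -90.1 F [-0.1  0.4 -0.3] w 85.2 gf 0.0 t 17.22
shift [0.024 0.027 0.667] turn -0.0003 joints [-0.21  0.3   1.52 -0.    1.33  1.36]
```

View pics/p3.png

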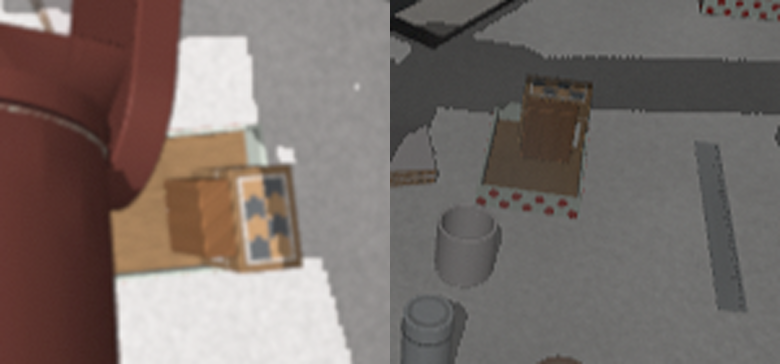

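The block stands flush against the carton (top crop 165-240 next to 240-300). Now grasping the tin.

Call:
arm_command:
  moves:
    - [1,[0.02,0.03,0.25],0]
    - [1,[0.02,0.03,0.5],0]
    - [1,[0.02,0.03,0.66],0]
    - [1,[0.02,0.03,0.66],0]
    - [1,[0.02,0.03,0.66],0]
    - [0.4,[0.02,0.03,0.66],0]
    - [0.2,[0.02,0.03,0.66],0]
    - [0.0,[0.02,0.03,0.66],0]
    - [-0.2,[0.02,0.03,0.66],0]
    - [-0.2,[0.02,0.03,0.66],0]
    - [-0.2,[0.02,0.03,0.66],0]
    - [-0.2,[0.02,0.03,0.66],0]

```text
time: 18.32
tool_pos: [0.6997, -0.0783, 0.0556]
tool_rot: [0.001, 1.0, -0.002, 0.003]
contact_force: [0.6, 0.5, 5.5]
gripper_width: 0.657
grasp_force: 64.4
```

```bash
python3 box.py plain 0 .04 .14 0
```

```text
world 0.5178 -0.2392
pos [ 0.6997 -0.0783  0.0556] yang -90.2 F [0.6 0.5 5.5] w 55.8 gf 64.4 t 18.32
shift [-1.205  1.078 -0.569] turn 0.2399 joints [-0.22  0.41  1.55  0.    1.18  1.36]
```

Call:
arm_command:
  moves:
    - [-0.2,[0,0,-0.25],0]
    - [-0.2,[0,0,-0.5],0]
    - [-0.2,[0,0,-0.6],0]
    - [-0.2,[-0.2,0.18,-0.6],0]
    - [-0.2,[-0.4,0.36,-0.6],0]
    - [-0.2,[-0.6,0.54,-0.6],0]
    - [-0.2,[-0.6,0.54,-0.6],0]

```text
time: 18.9
tool_pos: [0.6021, -0.1618, 0.1404]
tool_rot: [0.001, 1.0, -0.004, -0.002]
contact_force: [0.3, -0.2, -2.4]
gripper_width: 0.651
grasp_force: 64.4
```

Call:
arm_command:
  moves:
    - [-0.2,[-0.2,0.18,0],-0.26]
    - [-0.2,[-0.4,0.36,0],-0.26]
    - [-0.2,[-0.6,0.54,0],-0.26]
    - [-0.2,[-0.6,0.54,0],-0.26]
    - [-0.2,[-0.6,0.54,0],-0.26]
    - [-0.2,[-0.6,0.54,0],-0.26]
    - [-0.2,[-0.6,0.54,0],-0.26]
    - [-0.2,[-0.6,0.54,0],-0.26]
    - [-0.2,[-0.6,0.54,0],-0.26]
    - [-0.2,[-0.6,0.54,0],-0.26]
    - [-0.2,[-0.6,0.54,0],-0.26]
    - [-0.2,[-0.6,0.54,0],-0.26]
    - [-0.2,[-0.6,0.54,0],-0.26]
    - [-0.2,[-0.6,0.54,0],-0.26]
    - [-0.2,[-0.6,0.54,0],-0.26]
    - [-0.2,[-0.6,0.54,0],-0.26]

```text
time: 20.23
tool_pos: [0.5165, -0.2391, 0.1415]
tool_rot: [0.0, 0.687, 0.727, 0.0]
contact_force: [0.3, -0.3, -1.5]
gripper_width: 0.66
grasp_force: 64.4
```

```bash
python3 box.py plain 0 .04 .0596 0;  python3 - <<'E'
from h import *
a=manip.grab_frame("top");b=manip.grab_frame("side")
I=np.hstack([cv2.resize(a["frame"][150:290,320:470],None,fx=2.6,fy=2.6,interpolation=2),cv2.resize(b["frame"][85:225,250:400],None,fx=2.6,fy=2.6,interpolation=2)])
cv2.imwrite("pics/p4.png",I[:,:,::-1])
E
```

```text
world 0.5178 -0.2392
pos [ 0.5165 -0.2391  0.1415] yang 3.2 F [ 0.3 -0.3 -1.5] w 56.1 gf 64.4 t 20.23
shift [-0.001  0.009  0.546] turn -0.0005 joints [-0.56  0.02  1.85 -0.    1.28 -0.62]
```

View pics/p4.png

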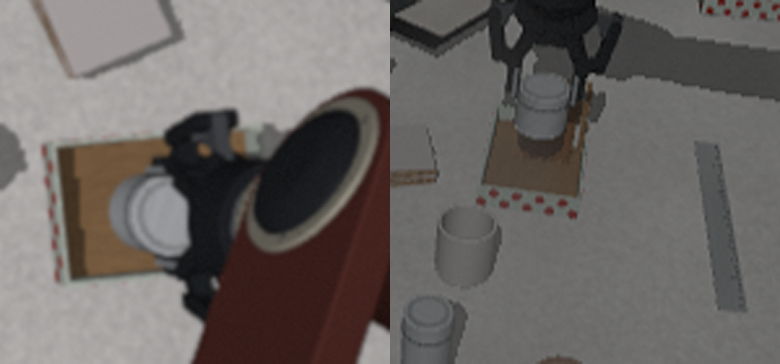

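```bash
python3 - <<'E'
from h import *
p=np.load("top0.npy",allow_pickle=True).item();q=np.load("side0.npy",allow_pickle=True).item()
print(atz(p,320+166/2.6-.5,150+212/2.6-.5,.136))
# side: tin top ellipse centre
print(atz(q,250+(546-390)/2.6-.5,85+91/2.6-.5,.136))
E
```

```text
[ 0.51844425 -0.23412432  0.136     ]
[ 0.51307852 -0.23184811  0.136     ]
```

Tin is held upright, about 6 mm off the pads' centre towards +y, which is fine for the space. Lowering.

Call:
arm_command:
  moves:
    - [-0.2,[0,0.01,0.2],0]
    - [-0.2,[0,0.01,0.38],0]
    - [-0.2,[0,0.01,0.47],0]
    - [-0.2,[0,0.01,0.51],0]
    - [-0.2,[0,0.01,0.53],0]
    - [-0.2,[0,0.01,0.55],0]
    - [-0.2,[0,0.01,0.56],0]
    - [-0.2,[0,0.01,0.56],0]

```text
time: 21.0
tool_pos: [0.5191, -0.2398, 0.0596]
tool_rot: [0.001, 0.686, 0.728, 0.0]
contact_force: [-1.9, 0.4, 2.4]
gripper_width: 0.653
grasp_force: 64.8
```

Call:
arm_command:
  moves:
    - [-0.2,[0,0,0.01],0]
    - [-0.2,[0,0,0.015],0]
    - [-0.2,[0,0,0.015],0]

```text
time: 21.25
tool_pos: [0.5191, -0.2398, 0.0596]
tool_rot: [0.001, 0.686, 0.728, -0.0]
contact_force: [-8.6, 3.5, 16.1]
gripper_width: 0.652
grasp_force: 66.3
```

On the floor. Release and rise.

Call:
arm_command:
  moves:
    - [0.3,[0,0,-0.01],0]
    - [0.6,[0,0,-0.015],0]
    - [0.6,[0,0,-0.015],0]
    - [0.6,[0,0,-0.015],0]
    - [0.6,[0,0,-0.015],0]
    - [0.6,[0,0,-0.25],0]
    - [0.6,[0,0,-0.5],0]
    - [0.6,[0,0,-0.7],0]
    - [0.6,[0,0,-0.7],0]

```text
time: 22.0
tool_pos: [0.5218, -0.2413, 0.1684]
tool_rot: [0.007, 0.686, 0.728, 0.001]
contact_force: [0.5, -0.8, 0.5]
gripper_width: 0.801
grasp_force: 0.0
```

```bash
python3 plan.py .5619 -.0745 .15 -10.8
```

```text
pos [ 0.5218 -0.2413  0.1684] yang 3.4 F [ 0.5 -0.8  0.5] w 68.1 gf 0.0 t 22.0
shift [1.095 0.331 0.118] turn 0.0394 joints [-0.56 -0.    1.82  0.    1.31 -0.62]
```

Call:
arm_command:
  moves:
    - [1,[0.55,0.17,0],0]
    - [1,[0.55,0.17,0],0]
    - [1,[0.55,0.17,0],0]
    - [1,[0.55,0.17,0],0]

```text
time: 22.33
tool_pos: [0.5388, -0.1533, 0.1598]
tool_rot: [-0.0, 0.685, 0.729, -0.0]
contact_force: [0.2, -0.2, 0.4]
gripper_width: 1.0
grasp_force: 0.0
```

Call:
arm_command:
  moves:
    - [1,[0.55,0.17,0.1],0.039]
    - [1,[0.55,0.17,0.1],0.039]
    - [1,[0.55,0.17,0.1],0.039]
    - [1,[0.55,0.17,0.1],0.039]
    - [1,[0.55,0.17,0.1],0.039]
    - [1,[0.55,0.17,0.1],0.039]

```text
time: 22.83
tool_pos: [0.5592, -0.0727, 0.1453]
tool_rot: [0.0, 0.77, 0.638, -0.0]
contact_force: [-0.2, -0.7, -0.6]
gripper_width: 0.997
grasp_force: 0.0
```

```bash
python3 plan.py .5619 -.0745 .06 -10.8;  python3 - <<'E'
from h import *
a=manip.grab_frame("top");b=manip.grab_frame("side")
I=np.hstack([cv2.resize(a["frame"][150:290,320:470],None,fx=2.6,fy=2.6,interpolation=2),cv2.resize(b["frame"][85:225,230:380],None,fx=2.6,fy=2.6,interpolation=2)])
cv2.imwrite("pics/p5.png",I[:,:,::-1])
E
```

```text
pos [ 0.5592 -0.0727  0.1453] yang -10.7 F [-0.2 -0.7 -0.6] w 84.8 gf 0.0 t 22.83
shift [-0.008  0.02   0.569] turn 0.0003 joints [-0.26  0.    1.86 -0.    1.28 -0.07]
```

View pics/p5.png

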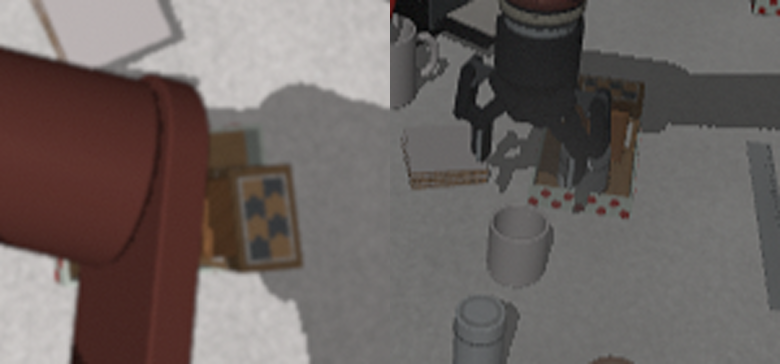

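Arm hides the tin; I'll check it later. Grasping the small mug.

Call:
arm_command:
  moves:
    - [1,[-0.01,0.02,0.25],0]
    - [1,[-0.01,0.02,0.45],0]
    - [1,[-0.01,0.02,0.57],0]
    - [1,[-0.01,0.02,0.57],0]
    - [1,[-0.01,0.02,0.57],0]
    - [0.5,[-0.01,0.02,0.57],0]
    - [0.3,[-0.01,0.02,0.57],0]
    - [0.1,[-0.01,0.02,0.57],0]
    - [-0.2,[-0.01,0.02,0.57],0]
    - [-0.2,[-0.01,0.02,0.57],0]
    - [-0.2,[-0.01,0.02,0.57],0]
    - [-0.2,[-0.01,0.02,0.57],0]

```text
time: 23.93
tool_pos: [0.5639, -0.074, 0.0626]
tool_rot: [0.002, 0.77, 0.638, 0.001]
contact_force: [-0.5, -1.0, 6.5]
gripper_width: 0.692
grasp_force: 67.2
```

```bash
python3 box.py split 0 .047 .17 0
```

```text
world 0.4996 0.316
pos [ 0.5639 -0.074   0.0626] yang -10.7 F [-0.5 -1.   6.5] w 58.8 gf 67.2 t 23.93
shift [ 2.475 -0.898 -0.722] turn 0.0046 joints [-0.26  0.12  1.89 -0.    1.13 -0.08]
```

Call:
arm_command:
  moves:
    - [-0.2,[0,0,-0.15],0]
    - [-0.2,[0,0,-0.4],0]
    - [-0.2,[0,0,-0.65],0]
    - [-0.2,[0,0,-0.8],0]
    - [-0.2,[0.2,-0.08,-0.8],0]
    - [-0.2,[0.4,-0.15,-0.8],0]
    - [-0.2,[0.6,-0.22,-0.8],0]
    - [-0.2,[0.8,-0.3,-0.8],0]
    - [-0.2,[0.8,-0.3,-0.8],0]

```text
time: 24.68
tool_pos: [0.5384, 0.0573, 0.1798]
tool_rot: [-0.001, 0.768, 0.64, 0.0]
contact_force: [0.3, 0.2, -2.1]
gripper_width: 0.69
grasp_force: 66.4
```

Call:
arm_command:
  moves:
    - [-0.2,[0.2,-0.08,0],0]
    - [-0.2,[0.4,-0.15,0],0]
    - [-0.2,[0.6,-0.22,0],0]
    - [-0.2,[0.8,-0.3,0],0]
    - [-0.2,[0.83,-0.3,0],0]
    - [-0.2,[0.83,-0.3,0],0]

```text
time: 25.18
tool_pos: [0.5183, 0.1848, 0.1798]
tool_rot: [0.0, 0.769, 0.64, -0.0]
contact_force: [-0.4, -1.1, -1.8]
gripper_width: 0.693
grasp_force: 66.3
```

Call:
arm_command:
  moves:
    - [-0.2,[0.2,-0.08,0],0.0045]
    - [-0.2,[0.4,-0.15,0],0.0045]
    - [-0.2,[0.6,-0.22,0],0.0045]
    - [-0.2,[0.8,-0.29,0],0.0045]
    - [-0.2,[0.84,-0.3,0],0.0045]
    - [-0.2,[0.84,-0.3,0],0.0045]
    - [-0.2,[0.84,-0.3,0],0.0045]

```text
time: 25.77
tool_pos: [0.4982, 0.3145, 0.1796]
tool_rot: [0.0, 0.779, 0.627, -0.0]
contact_force: [-0.6, -0.0, -1.4]
gripper_width: 0.694
grasp_force: 66.4
```

```bash
python3 box.py split 0 .047 .0666 0;  python3 - <<'E'
from h import *
a=manip.grab_frame("top");b=manip.grab_frame("side")
np.save("m.npy",[a,b],allow_pickle=True)
I=np.hstack([cv2.resize(a["frame"][175:315,40:190],None,fx=2.6,fy=2.6,interpolation=2),cv2.resize(a["frame"][150:290,320:470],None,fx=2.6,fy=2.6,interpolation=2)])
J=np.hstack([cv2.resize(b["frame"][130:370,200:350],(390,230),interpolation=2)[:0],]) if 0 else None
cv2.imwrite("pics/p6.png",np.vstack([I,cv2.resize(b["frame"][85:365,200:512][:, :],None,fx=0.8,fy=0.8,interpolation=3)[:, :].copy() if 0 else np.hstack([cv2.resize(b["frame"][160:300,210:360],None,fx=1.6,fy=1.6,interpolation=2),np.zeros((224,540,3),np.uint8)])])[:,:,::-1])
E
```

```text
world 0.4996 0.316
pos [0.4982 0.3145 0.1796] yang -12.3 F [-0.6 -0.  -1.4] w 59.0 gf 66.4 t 25.77
shift [0.012 0.007 0.753] turn 0.0 joints [ 0.44  0.03  1.77 -0.    1.35  0.65]
```

View pics/p6.png

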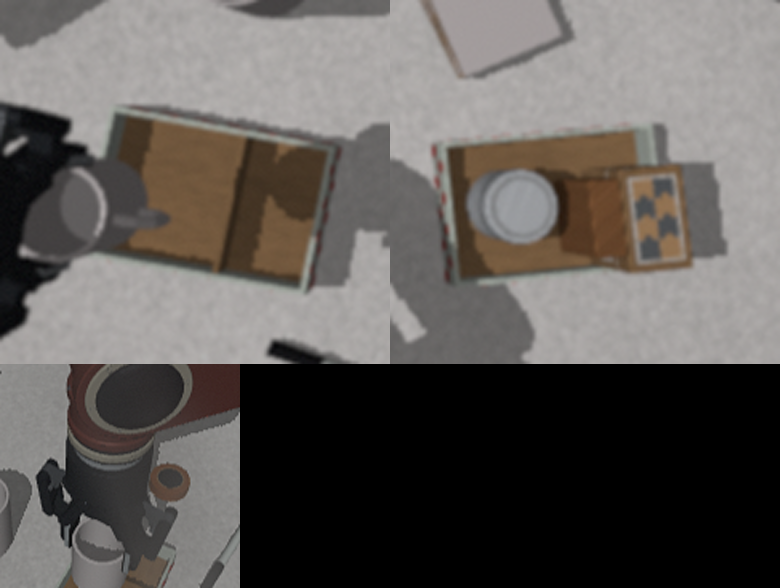

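Puzzle box looks right, with the tin at (520,205), the block at (595,215) and the carton in the corner. The mug is held upright with its handle at (150,218) pointing towards the divider. Quick check of the mug axis.

```bash
python3 - <<'E'
from h import *
a,b=np.load("m.npy",allow_pickle=True)
print(atz(a,40+105/2.6-.5,175+213/2.6-.5,.182),"right rim; handle tip:",atz(a,40+168/2.6-.5,175+219/2.6-.5,.17))
print(atz(b,210+98/1.6-.5,160+(541-364)/1.6-.5,.182), "centre side")
E
```

```text
[0.49636209 0.28310138 0.182     ] right rim; handle tip: [0.49006137 0.2495242  0.17      ]
[0.50009254 0.31468667 0.182     ] centre side
```

Call:
arm_command:
  moves:
    - [-0.2,[0.01,0.01,0.2],0]
    - [-0.2,[0.01,0.01,0.4],0]
    - [-0.2,[0.01,0.01,0.55],0]
    - [-0.2,[0.01,0.01,0.65],0]
    - [-0.2,[0.01,0.01,0.69],0]
    - [-0.2,[0.01,0.01,0.71],0]
    - [-0.2,[0.01,0.01,0.72],0]
    - [-0.2,[0.01,0.01,0.73],0]
    - [-0.2,[0.01,0.01,0.73],0]

```text
time: 26.62
tool_pos: [0.5005, 0.3171, 0.0716]
tool_rot: [0.0, 0.779, 0.627, 0.001]
contact_force: [-0.6, -0.7, -1.9]
gripper_width: 0.695
grasp_force: 66.4
```

Call:
arm_command:
  moves:
    - [-0.2,[0,0,0.005],0]
    - [-0.2,[0,0,0.01],0]
    - [-0.2,[0,0,0.015],0]
    - [-0.2,[0,0,0.02],0]
    - [-0.2,[0,0,0.025],0]
    - [-0.2,[0,0,0.03],0]
    - [-0.2,[0,0,0.033],0]
    - [-0.2,[0,0,0.036],0]
    - [-0.2,[0,0,0.036],0]

```text
time: 27.37
tool_pos: [0.4996, 0.3171, 0.0667]
tool_rot: [-0.0, 0.779, 0.628, -0.0]
contact_force: [-4.2, -2.1, 9.0]
gripper_width: 0.695
grasp_force: 67.6
```

Touching down gently. Release with a small opening and rise.

Call:
arm_command:
  moves:
    - [0.45,[0,0,-0.005],0]
    - [0.7,[0,0,-0.01],0]
    - [0.7,[0,0,-0.01],0]
    - [0.7,[0,0,-0.01],0]
    - [0.7,[0,0,-0.01],0]
    - [0.7,[0,0,-0.2],0]
    - [0.7,[0,0,-0.45],0]
    - [0.7,[0,0,-0.7],0]
    - [0.7,[0,0,-0.8],0]
    - [0.7,[0,0,-0.8],0]

```text
time: 28.2
tool_pos: [0.5024, 0.3182, 0.1912]
tool_rot: [0.001, 0.779, 0.627, 0.005]
contact_force: [0.5, 0.7, 0.1]
gripper_width: 0.853
grasp_force: 0.0
```

```bash
python3 plan.py .5648 .0818 .17 0
```

```text
pos [0.5024 0.3182 0.1912] yang -12.3 F [0.5 0.7 0.1] w 72.5 gf 0.0 t 28.2
shift [-1.453  0.741  0.138] turn -0.0341 joints [0.44 0.02 1.75 0.   1.35 0.65]
```

Call:
arm_command:
  moves:
    - [1,[-0.73,0.37,0],0]
    - [1,[-0.73,0.37,0],0]
    - [1,[-0.73,0.37,0],0]
    - [1,[-0.73,0.37,0],0]
    - [1,[-0.73,0.37,0],0]

```text
time: 28.62
tool_pos: [0.5302, 0.1962, 0.1832]
tool_rot: [-0.001, 0.78, 0.626, -0.001]
contact_force: [-0.0, 1.1, -0.7]
gripper_width: 1.001
grasp_force: 0.0
```

Call:
arm_command:
  moves:
    - [1,[-0.73,0.37,0.1],0]
    - [1,[-0.73,0.37,0.1],0]
    - [1,[-0.73,0.37,0.1],0]
    - [1,[-0.73,0.37,0.1],0]
    - [1,[-0.73,0.37,0.1],0]
    - [1,[-0.73,0.37,0.1],0]

```text
time: 29.12
tool_pos: [0.5609, 0.0803, 0.1691]
tool_rot: [-0.001, 0.778, 0.628, -0.0]
contact_force: [0.5, 0.0, -0.8]
gripper_width: 1.0
grasp_force: 0.0
```

```bash
python3 plan.py .5648 .0818 .07
```

```text
pos [0.5609 0.0803 0.1691] yang -12.2 F [ 0.5  0.  -0.8] w 85.0 gf 0.0 t 29.12
shift [0.015 0.024 0.66 ] turn 0 joints [ 0.01 -0.01  1.83  0.    1.33  0.22]
```

Call:
arm_command:
  moves:
    - [1,[0.01,0.02,0.25],0]
    - [1,[0.01,0.02,0.5],0]
    - [1,[0.01,0.02,0.66],0]
    - [1,[0.01,0.02,0.66],0]
    - [1,[0.01,0.02,0.66],0]
    - [0.4,[0.01,0.02,0.66],0]
    - [0.2,[0.01,0.02,0.66],0]
    - [0.0,[0.01,0.02,0.66],0]
    - [-0.2,[0.01,0.02,0.66],0]
    - [-0.5,[0.01,0.02,0.66],0]
    - [-0.5,[0.01,0.02,0.66],0]
    - [-0.5,[0.01,0.02,0.66],0]
    - [-0.5,[0.01,0.02,0.66],0]
    - [-0.5,[0.01,0.02,0.66],0]

```text
time: 30.28
tool_pos: [0.5661, 0.0804, 0.0735]
tool_rot: [0.001, 0.779, 0.627, 0.002]
contact_force: [-1.7, -0.2, 6.9]
gripper_width: 0.525
grasp_force: 60.3
```

```bash
python3 box.py split 0 -.052 .15 0;  python3 - <<'E'
from h import *
a=manip.grab_frame("top");b=manip.grab_frame("side")
I=np.hstack([cv2.resize(a["frame"][175:315,40:190],None,fx=2.6,fy=2.6,interpolation=2),cv2.resize(b["frame"][230:370,200:350],None,fx=2.6,fy=2.6,interpolation=2)])
cv2.imwrite("pics/p7.png",I[:,:,::-1])
E
```

```text
world 0.4785 0.2192
pos [0.5661 0.0804 0.0735] yang -12.3 F [-1.7 -0.2  6.9] w 44.6 gf 60.3 t 30.28
shift [ 0.781 -0.766 -0.511] turn 0.0 joints [0.01 0.11 1.88 0.   1.15 0.22]
```

View pics/p7.png

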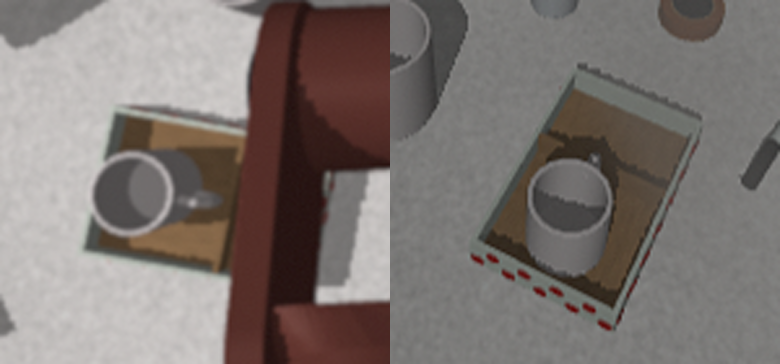

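The mug stands in the large compartment with its handle short of the divider (top crop 215,200). Carrying the canister over.

Call:
arm_command:
  moves:
    - [-0.5,[0,0,-0.2],0]
    - [-0.5,[0,0,-0.4],0]
    - [-0.5,[0,0,-0.55],0]
    - [-0.5,[0.16,-0.16,-0.55],0]
    - [-0.5,[0.32,-0.32,-0.55],0]
    - [-0.5,[0.48,-0.47,-0.55],0]
    - [-0.5,[0.64,-0.63,-0.55],0]
    - [-0.5,[0.78,-0.77,-0.55],0]
    - [-0.5,[0.78,-0.77,-0.55],0]
    - [-0.5,[0.78,-0.77,-0.55],0]

```text
time: 31.22
tool_pos: [0.4761, 0.2199, 0.1537]
tool_rot: [0.0, 0.778, 0.628, 0.0]
contact_force: [0.5, 0.0, -1.2]
gripper_width: 0.525
grasp_force: 61.3
```

```bash
python3 box.py split 0 -.052 .0775 0;  python3 - <<'E'
from h import *
a=manip.grab_frame("top");b=manip.grab_frame("side")
I=np.hstack([cv2.resize(a["frame"][175:315,60:210],None,fx=2.6,fy=2.6,interpolation=2),cv2.resize(b["frame"][160:300,220:370],None,fx=2.6,fy=2.6,interpolation=2)])
cv2.imwrite("pics/p8.png",I[:,:,::-1])
E
```

```text
world 0.4785 0.2192
pos [0.4761 0.2199 0.1537] yang -12.1 F [ 0.5  0.  -1.2] w 44.6 gf 61.3 t 31.22
shift [-0.001  0.016  0.508] turn 0.0005 joints [ 0.29 -0.1   1.94 -0.    1.3   0.5 ]
```

View pics/p8.png

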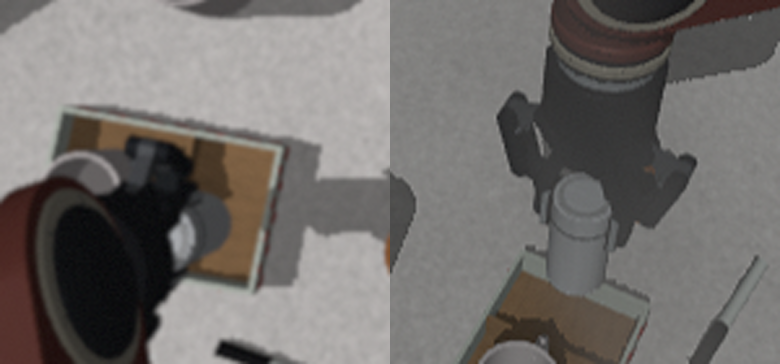

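```bash
python3 - <<'E'
from h import *
q=np.load("side0.npy",allow_pickle=True).item()
print(atz(q,220+190/2.6-.5,160+192/2.6-.5,.170))
p=np.load("top0.npy",allow_pickle=True).item()
print("right edge bottom",atz(p,60+230/2.6-.5,175+223/2.6-.5,.082))
E
```

```text
[0.48060739 0.21716308 0.17      ]
right edge bottom [0.47498037 0.20164202 0.082     ]
```

Call:
arm_command:
  moves:
    - [-0.5,[0,0.015,0.15],0]
    - [-0.5,[0,0.015,0.3],0]
    - [-0.5,[0,0.015,0.4],0]
    - [-0.5,[0,0.015,0.45],0]
    - [-0.5,[0,0.015,0.48],0]
    - [-0.5,[0,0.015,0.5],0]
    - [-0.5,[0,0.015,0.51],0]
    - [-0.5,[0,0.015,0.52],0]
    - [-0.5,[0,0.015,0.525],0]
    - [-0.5,[0,0.015,0.525],0]

```text
time: 32.15
tool_pos: [0.4798, 0.2186, 0.0775]
tool_rot: [0.0, 0.779, 0.628, 0.0]
contact_force: [-6.7, -3.3, 10.7]
gripper_width: 0.527
grasp_force: 62.5
```

On the floor at the predicted height. Release, rise and back away.

Call:
arm_command:
  moves:
    - [0.1,[0,0,-0.01],0]
    - [0.4,[0,0,-0.01],0]
    - [0.4,[0,0,-0.01],0]
    - [0.4,[0,0,-0.01],0]
    - [0.4,[0,0,-0.01],0]
    - [0.4,[0,0,-0.2],0]
    - [0.4,[0,0,-0.45],0]
    - [0.4,[0,0,-0.7],0]
    - [0.4,[0,0,-0.95],0]
    - [0.4,[0,0,-0.95],0]

```text
time: 32.98
tool_pos: [0.483, 0.2198, 0.2268]
tool_rot: [0.003, 0.779, 0.627, 0.007]
contact_force: [0.9, -0.1, 1.1]
gripper_width: 0.701
grasp_force: 0.0
```

Call:
arm_command:
  moves:
    - [0.4,[-0.95,0,0],0]
    - [0.4,[-0.95,0,0],0]
    - [0.4,[-0.95,0,0],0]
    - [0.4,[-0.95,0,0],0]
    - [0.4,[-0.95,0,0],0]
    - [0.4,[-0.95,0,0],0]

```text
time: 33.48
tool_pos: [0.4485, 0.0787, 0.217]
tool_rot: [-0.0, 0.779, 0.627, 0.0]
contact_force: [-0.2, 0.1, -0.6]
gripper_width: 0.7
grasp_force: 0.0
```

```bash
python3 - <<'E'
from h import *
a=manip.grab_frame("top");b=manip.grab_frame("side");s=manip.state();print(s["tool_pos"],s["time"])
I=np.hstack([cv2.resize(a["frame"],(400,300),interpolation=3),cv2.resize(b["frame"],(400,300),interpolation=3)])
J=np.hstack([cv2.resize(a["frame"][190:295,55:195],(400,300),interpolation=2),cv2.resize(b["frame"][190:370,200:370],(400,300),interpolation=2)])
cv2.imwrite("pics/p9.png",np.vstack([I,J])[:,:,::-1])
E
```

```text
[0.44874181 0.07978116 0.21707298] 33.5833
```

View pics/p9.png

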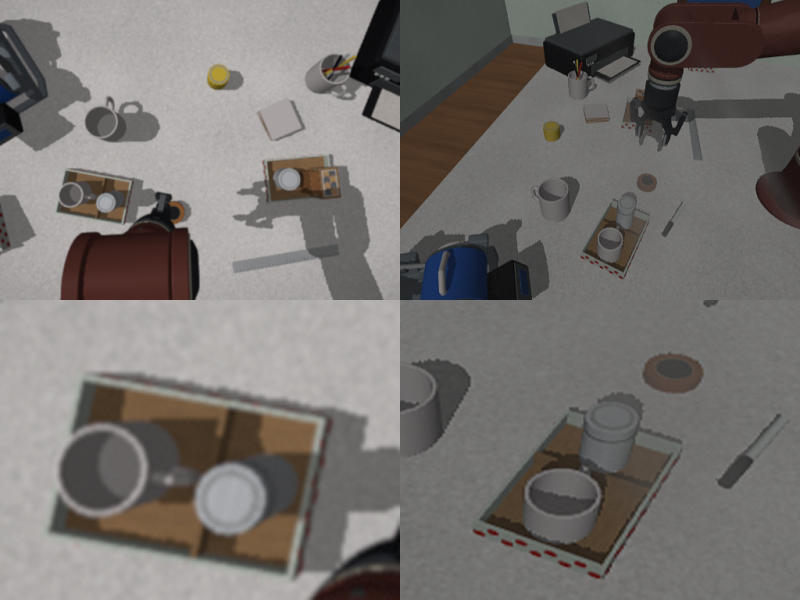

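The mug and canister stand upright in their compartments, the puzzle box is complete, and the large mug and tape roll look undisturbed. Handing in.

```bash
python3 -c "
from plant import manip
print(manip.job_done())"
```

```text
the job is handed in; nothing more can be done
None
```

Both gift orders are packed as asked and the job is handed in at about 34 s of the 109 s; the pictures showed everything upright, though I did not re-photograph the block-to-carton contact up close at the end.

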